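# Seat a spacer, turn the D-shaft's flat to the key fork and hold the shaft collar on it

### The job

Get the drive unit ready for tightening its shaft collar: slip the plain spacer ring over the shaft so that it lies flat in the round pocket, turn the shaft until you feel its flat and the flat faces the little key fork on the case, and push the collar all the way down onto the spacer with its set screw on that flat, pointing at the fork. Finish while still holding the collar there in the fingers, as a colleague is about to tighten the screw; do not let go of it. Leave the timer, the beaker and the hex key where they are.

Things in the scene. Friction and masses are not known exactly. Their poses are not given: they have to be found in the camera images.
- drive_unit: Grey gearbox case fixed to the bench, 150 (its x) x 110 x 36 mm high. Origin: centre of the underside, on the shaft's axis; z up; the key fork is at the -x side, nearest the robot at yaw 0. In its top is a round pocket 48 mm across, 6 mm deep (floor 30 mm above the bench), the shaft standing up in its middle. Fork prongs reach 63 mm above the bench.
- fork (a point): Notch of the small metal key fork on the case, 64 mm to the -x side of the shaft axis, 60 mm above the bench: the height of the seated collar's set screw. Two prongs, each 10 mm wide, 10 mm apart, 27 mm above the case; fingers 28 mm or more above the case pass over them.
- drive_shaft (a joint): Angle of the vertical steel shaft, rad: 0 = its flat faces the fork (case's -x), positive = anticlockwise from above. Starts between 0.5 and 1.5; light friction (0.04 N m), stays where left. Diameter 20 mm; one flat 6.5 mm from the axis, from 44 mm above the bench to the top: 16.5 mm across the flat, so fingers pinched there close 3.5 mm further than on the round.
- shaft_top (a point): Centre of the shaft's top end, on the axis, 94 mm above the bench; the top 4 mm taper by 2 mm all round. The middle of a pinch across the flat lies 1.75 mm from the axis, away from the flat.
- spacer: Loose plain aluminium ring, outside diameter 44 mm, bore 26 mm, 18 mm thick, about 50 g, rims chamfered. Origin: centre of its underside, z up. Lies flat on the bench, to the left or right of the case. Seated in the pocket its underside is 30 mm and its top 48 mm above the bench, 12 mm proud of the case.
- collar: Loose steel shaft collar, diameter 40 mm, 24 mm high, about 120 g, with a D-shaped bore (22 mm, flat 7.5 mm from the axis: 1 mm play all round the shaft; mouth chamfered 2 mm). Origin: centre of its underside, z up; bore flat and set screw are on its -x side. Lies on the bench on the other side of the case from the spacer. Fully down on the spacer its underside is 48 mm above the bench.
- set_screw (a point): Outer end of the collar's set screw, a 10 mm head sticking out 5.5 mm from the collar's -x side, 25.5 mm from its axis and 12 mm above its underside.
- timer: Bystander: bench timer, 46 x 68 x 52 mm, loose, origin under its centre. Not to be moved.
- beaker: Bystander: small beaker, 45 mm across, 52 mm high, loose, origin under its centre. Not to be moved.
- hex_key: Bystander: dark steel hex key, 100 mm long with a short bent end, 5 mm thick, lying on the bench. Not to be moved.

How it is judged (in metres and radians):
On the way, in this order (a step that is already met when the one before it is completed fails the run):
1. the spacer lies flat in the pocket, round the shaft (horizontal distance between spacer and drive_unit below 0.0035 m and z of spacer in the frame of drive_unit between 0.028 and 0.032 m and angle between spacer's own z axis and vertical below 0.08 rad), for 0.2 s.
2. the collar is down on the spacer, keyed on the shaft's flat, screw facing the fork (all of step 1 and value of joint drive_shaft between -0.25 and 0.25 rad and horizontal distance between collar and drive_unit below 0.004 m and z of collar in the frame of drive_unit between 0.046 and 0.0505 m and angle between collar's own z axis and vertical below 0.08 rad and y of set_screw in the frame of drive_unit between -0.0065 and 0.0065 m and x of set_screw in the frame of drive_unit below -0.015 m), for 0.2 s.
At the end, for the whole second after the job is handed in: Spacer flat in the pocket (2 mm in height, 3.5 mm off axis); shaft flat facing the fork within 0.25 rad; collar down on the spacer within 2 mm, level, centred within 4 mm, its screw toward the fork within 6.5 mm sideways; collar still, gripped by the fingers with over 2 N (all of step 2 and contact force between the fingers and collar above 2 N and linear speed of collar below 0.02 m/s); the arm keeps its last pose, push and grip.
It fails at once if the timer is pushed away (distance of timer from where it was at the start of the episode above 0.03 m).
It fails at once if the beaker is pushed away (distance of beaker from where it was at the start of the episode above 0.03 m).
It fails at once if the hex key is pushed away (distance of hex_key from where it was at the start of the episode above 0.03 m).
It also fails if it takes over 70 s, if anything falls off the work surface, if the arm or the gripper's body presses on something with over 40 N, if the wrist force passes 120 N, or if a joint passes its speed limit or range.

### The arm

A 7-joint arm with a two-finger parallel gripper is mounted at the origin on a cart in front of the work surface, level with it; the furniture and walls round the work are solid. World frame = base frame: x ahead of the robot, y to its left, z up, the work surface at z = 0. Lengths are in m, angles in degrees, forces in N, time in s.
With the tool pointing down it reaches from about 0.35 to 0.9 m from the base axis. Payload 8.1 kg.
Tool frame: the origin (TCP) lies midway between the tips of the shut fingers; the grasp point (between the pads) lies 19 mm behind it; z points along the fingers, y is the direction in which the jaws open and shut (so a half turn about z gives the same grasp; the last joint's range is limited). The gripper opens to 92 mm and grips with 3 to 60 N. Pads are 19 mm wide; open, the fingers measure 130 mm over their backs; the gripper's body (75 mm by 190 mm) begins 47 mm behind the grasp point.
Start: joints at [57.433, 24.895, 1.432, 90.138, -0.665, 64.973, -4.303], TCP at [0.281, -0.558, 0.196] pointing down, gripper open.
Joint ranges: [-149.89, 149.89], [-25.12, 119.58], [-72.63, 75.52], [4.76, 147.25], [-75.54, 255.54], [6.69, 114.76], [-157.13, 157.13]. Speed limits (degrees/s): [127.2, 127.2, 172.46, 172.46, 180, 180, 180].

### API

Orientations are given as [roll, pitch, yaw] about the fixed x, y, z axes, in that order (R = Rz(yaw) Ry(pitch) Rx(roll)).
In Python, from rig import robot, camera, camera_info, hand_in gives the robot as it stands.
- The arm moves only by the tool carry_out, never from a script. Its argument "moves" is one flat list of numbers, 6 for each row, row after row: the shift along the tool's x, y, z in mm, then the turn, a rotation vector about the tool's x, y, z in rad. In form: [dx, dy, dz, ax, ay, az, dx, dy, dz, ax, ay, az, ...]. A call has exactly 5 rows; each row is the pose to reach, as a shift and turn from the pose commanded when the call began, along the tool's axes at that moment; what a row does not reach only later rows make up. A row lasts 1/8 s, in which the tool goes at most 62.5 mm and 10.7 degrees, less where a joint would pass 70% of its speed; a pose out of reach is approached as far as the arm can. A call with a gripper value outside its range is refused whole. "claw" is the closure in counts, from 0 (fully open) to 255 (shut), set as the call begins (left out, the last holds). The fingers move at their own pace and stop on an object; the grip force is fixed at half the most. Time passes only in rows, so rows that repeat a pose let the fingers close, or fill a call up. It gives the time, the measured TCP pose, the force and the opening at its end, in the units of the state.
- robot.get_state(): the state, without advancing time (a new reading comes with each control period).
- camera(name): name is "scene" or "top" or "wrist"; returns (picture, depth): 384x512x3 uint8, red, green, blue; 384x512 float32, m along the optical axis (not along the pixel's ray), 0 where there is no reading.
- camera_info(name): a dict with "mtx" (3x3 intrinsics, pixels), "R" (3x3) and "t" (3): a world point X has camera coordinates R X + t; the wrist camera has in their place "T_tool_cam" (4x4, takes a point from camera to tool coordinates, whose origin is the TCP and whose axes are the flange's). Camera axes: x right, y down, z forward; pixel columns grow to the right and rows downward; lengths in m; the calibration is good to about 2 mm. The wrist camera is an equidistant fisheye: a pixel r from the principal point sees the ray r / f radians off the axis. A picture is of the moment at which its call begins: read the wrist's pose just before it. camera_info takes no time and is no camera call.
- hand_in(): hands the job in, once; it reports no verdict.
The state is a dict: "time_s": time; "q": joint angles; "joint_vel": joint speeds; "joint_efforts": joint torques, N m; "tcp_pos": TCP position; "orientation": TCP orientation; "ft_force": force on the tool from outside, world axes, zero at the start; "ft_torque": the same for the moment, N m; "width": finger opening in m.
Only numpy, scipy, OpenCV 4.12 (cv2) and the standard library are available. Lean on these libraries where they do the work, as an engineer would, in place of code of your own. Each camera call takes 0.05 s, during which the arm holds its last target. There are 200 camera calls.

## Working session

There is one attempt and no reset: what is moved stays moved. The work goes in short steps, Python scripts to look and compute and a tool call to move; the robot and the scene stay as the last step left them, time stands still between calls to the robot, and variables do not carry over. Pictures are saved under pics/ and viewed, about 8 in all and at most 12, crops included, and the job is handed in when it is done.

Besides the shell and the picture viewer there is one more tool, called after "Request:" as a command line: name --argument value ..., lists and objects as JSON in quotes. carry_out: Moves the arm, as the interface text tells. Its arguments: {"type":"object","properties":{"moves":{"type":"array"},"claw":{"type":"number"}},"required":["moves"]}

```bash
ls; mkdir -p pics
cat > h.py <<'E'
import numpy as np, cv2
from rig import robot, camera, camera_info, hand_in
from scipy.spatial.transform import Rotation as R
def pts(name):
    im,d=camera(name); ci=camera_info(name); K=ci["mtx"]
    v,u=np.mgrid[:im.shape[0],:im.shape[1]]
    c=np.stack([(u-K[0,2])/K[0,0]*d,(v-K[1,2])/K[1,1]*d,d],-1)
    return im,d,(c-np.array(ci["t"]))@np.array(ci["R"])
def save(n,im): cv2.imwrite("pics/"+n,cv2.cvtColor(im,cv2.COLOR_RGB2BGR))
E
python3 - <<'E'
from h import *
s=robot.get_state(); print(s)
for n in("top","scene"):
    im,d,P=pts(n); save(n+"0.png",im); np.savez("/tmp/%s0.npz"%n,im=im,d=d,P=P)
    ci=camera_info(n); print(n,ci["mtx"],-np.array(ci["R"]).T@ci["t"])
print(camera_info("wrist"))
E
```

```text
pics
{'time_s': 0.0, 'q': array([57.43288536, 24.93612156,  1.43264486, 90.19035195, -0.66230598,
       64.97509696, -4.30334514]), 'joint_vel': array([ 0.06280053,  0.00304397,  0.03855234, -0.0319697 , -0.05074357,
        0.00833989,  0.03449617]), 'joint_efforts': array([ 2.22866795e-03, -6.67850661e+01,  9.86229032e-01, -3.14456749e+01,
       -6.03109784e-02,  4.27718216e-02,  2.29031002e-04]), 'tcp_pos': array([ 0.2803635 , -0.5579348 ,  0.19474056]), 'orientation': array([-1.79907354e+02,  1.12735757e-02,  2.66834855e+01]), 'ft_force': array([0.70689414, 0.13924517, 0.19641097]), 'ft_torque': array([ 0.02366032, -0.03297373,  0.06250513]), 'width': 0.0917807769465774}
top [[388.9331121    0.         258.53088403]
 [  0.         388.9331121  186.79463882]
 [  0.           0.           1.        ]] [ 4.46962443e-01 -2.33562567e-04  1.19849578e+00]
scene [[357.73685193   0.         252.33728767]
 [  0.         357.73685193 182.17871157]
 [  0.           0.           1.        ]] [ 0.60318025 -0.47936257  0.8514575 ]
{'mtx': array([[297.31863964,   0.        , 259.4173794 ],
       [  0.        , 297.31863964, 190.22640281],
       [  0.        ,   0.        ,   1.        ]]), 'T_tool_cam': array([[-1.14656172e-03, -9.59596910e-01, -2.81376004e-01,
         7.58850671e-02],
       [ 9.99999318e-01, -1.03832618e-03, -5.33756782e-04,
         3.75598684e-04],
       [ 2.20031288e-04, -2.81376424e-01,  9.59597447e-01,
        -1.89779618e-01],
       [ 0.00000000e+00,  0.00000000e+00,  0.00000000e+00,
         1.00000000e+00]])}
```

View pics/top0.png

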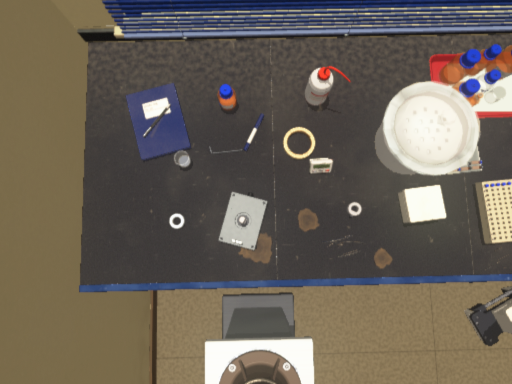

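View pics/scene0.png

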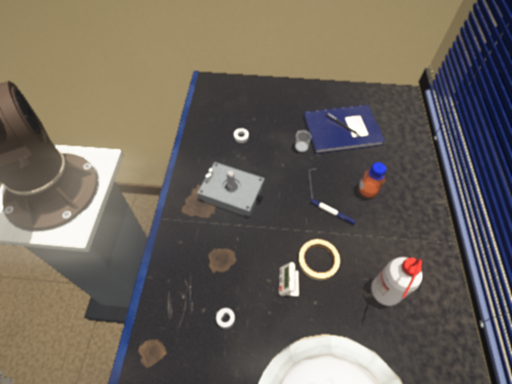

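The top view shows the case at (243,220), one ring at (177,221) on the left and another at (354,209) on the right. The beaker is at (182,159), the timer at (320,166) and the hex key at (225,151).

Run:
```python
from h import *
z=np.load("/tmp/top0.npz"); im,P=z["im"],z["P"]
C=np.array([0.44696,-0.00023,1.1985])
hsv=cv2.cvtColor(im,cv2.COLOR_RGB2HSV)
def blob(u,v,r,zmin,lab):
    Q=P[v-r:v+r,u-r:u+r].reshape(-1,3); g=Q[(Q[:,2]>zmin)&(Q[:,2]<.12)]
    if len(g)==0: print(lab,"none",Q[:,2].max());return
    mn=g[:,:2].min(0);mx=g[:,:2].max(0)
    print(lab,len(g),"z",np.percentile(g[:,2],[5,50,95]).round(4),"c",((mn+mx)/2).round(4),"ext",(mx-mn).round(4), "rect",cv2.minAreaRect((g[:,:2]*1000).astype(np.float32)))
blob(177,221,14,.010,"L"); blob(354,209,14,.010,"R"); blob(243,220,40,.025,"case"); blob(243,220,12,.08,"shaft"); blob(243,220,40,.055,"tall")
blob(320,166,16,.02,"timer"); blob(182,159,12,.02,"beaker")
rows=[cv2.resize(im[v-20:v+20,u-20:u+20],(390,390),interpolation=cv2.INTER_CUBIC) for u,v in((177,221),(354,209))]
save("c1.png",np.hstack(rows))
```

```text
L 116 z [0.0137 0.018  0.0218] c [0.5095 0.2375] ext [0.0423 0.0422] rect ((508.5383605957031, 238.64222717285156), (41.440147399902344, 42.55531311035156), 47.720279693603516)
R 129 z [0.0134 0.0242 0.0285] c [ 0.53   -0.2997] ext [0.0423 0.0389] rect ((531.8475341796875, -301.046630859375), (39.80202102661133, 40.36326599121094), 18.571378707885742)
case 1877 z [0.0308 0.0365 0.042 ] c [0.5034 0.0375] ext [0.1713 0.1423] rect ((510.3780212402344, 35.924232482910156), (109.94475555419922, 163.71249389648438), 73.6269302368164)
shaft 36 z [0.0894 0.0935 0.0966] c [0.5039 0.0375] ext [0.0171 0.0172] rect ((503.9688415527344, 38.89960479736328), (14.933683395385742, 18.936439514160156), 61.081809997558594)
tall 63 z [0.0569 0.0906 0.0964] c [0.4744 0.0487] ext [0.0763 0.0395] rect ((475.85595703125, 48.96548080444336), (27.52944564819336, 77.17322540283203), 78.92547607421875)
timer 264 z [0.0214 0.0429 0.0537] c [ 0.6823 -0.196 ] ext [0.0668 0.081 ] rect ((682.4547729492188, -197.31993103027344), (76.85527038574219, 67.72503662109375), 17.113603591918945)
beaker 133 z [0.0207 0.0402 0.0544] c [0.7046 0.2271] ext [0.0609 0.0624] rect ((709.291748046875, 226.14210510253906), (75.46389770507812, 44.3452262878418), 27.82771110534668)
```

View pics/c1.png

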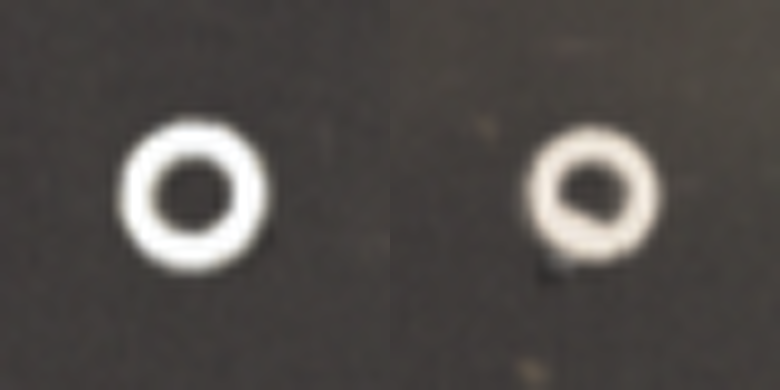

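The left ring is the spacer, round with no screw, at about (0.509, 0.238). The right one is the collar at about (0.531, -0.300): its D-bore shows, and its screw points down-left, so the collar's yaw is about -32°. The case yaw is about -17°.

Request:
carry_out --moves '[44,-40,-10,0,0,0,88,-80,-20,0,0,0,132,-120,-30,0,0,0,176,-160,-40,0,0,0,220,-200,-50,0,0,0]' --claw 0

```text
time_s: 0.72
tcp_pos: [0.3877, -0.279, 0.2457]
orientation: [180.0, 0.0, 26.7]
ft_force: [1.0, 1.1, -0.6]
width: 0.0918
```

Request:
carry_out --moves '[49,-46,0,0,0,0.15,98,-92,0,0,0,0.3,147,-138,0,0,0,0.45,196,-184,0,0,0,0.6,245,-230,0,0,0,0.76]'

```text
time_s: 1.35
tcp_pos: [0.4868, -0.0107, 0.2454]
orientation: [180.0, 0.0, -16.0]
ft_force: [1.6, 0.1, -0.8]
width: 0.0917
```

```bash
cat >> h.py <<'E'
def tool():
    s=robot.get_state(); T=np.eye(4); T[:3,:3]=R.from_euler("xyz",s["orientation"],degrees=True).as_matrix(); T[:3,3]=s["tcp_pos"]; return s,T
def wrist(n=None):
    s,T=tool(); im,d=camera("wrist"); ci=camera_info("wrist"); K=ci["mtx"]; M=T@np.array(ci["T_tool_cam"])
    v,u=np.mgrid[:im.shape[0],:im.shape[1]]; x=(u-K[0,2])/K[0,0]; y=(v-K[1,2])/K[1,1]; r=np.hypot(x,y); k=np.where(r>1e-9,np.sin(r)/np.maximum(r,1e-9),1)
    ray=np.stack([x*k,y*k,np.cos(r)],-1)
    W=ray@M[:3,:3].T; P=ray/np.maximum(ray[...,2:],.05)*d[...,None]@M[:3,:3].T+M[:3,3]
    if n: save(n,im)
    return im,d,W,M[:3,3],P
def onplane(W,o,z): return o+W*((z-o[2])/W[...,2])[...,None]
def to(x,y,z,yaw):
    s,T=tool(); G=np.eye(4); G[:3,:3]=R.from_euler("xyz",[180,0,yaw],degrees=True).as_matrix(); G[:3,3]=[x,y,z]
    D=np.linalg.inv(T)@G; print("move mm",(D[:3,3]*1000).round(1),"rot",R.from_matrix(D[:3,:3]).as_rotvec().round(3))
def st():
    s=robot.get_state(); print("t",round(s["time_s"],2),"tcp",s["tcp_pos"].round(4),"rpy",s["orientation"].round(2),"w",round(s["width"]*1000,2),"F",s["ft_force"].round(1),"q",s["q"].round(0))
E
python3 - <<'E'
from h import *
st(); im,d,W,o,P=wrist("w1.png"); st(); np.savez("/tmp/w1.npz",im=im,d=d,W=W,o=o,P=P)
E
```

```text
t 1.35 tcp [ 0.4868 -0.0107  0.2454] rpy [ 1.7998e+02  1.0000e-02 -1.6000e+01] w 91.69 F [ 1.6  0.1 -0.8] q [   8.   11.  -15.  103.    3.   66. -114.]
t 1.4 tcp [ 0.4887 -0.0021  0.2456] rpy [-1.7974e+02 -1.0000e-02 -1.6420e+01] w 91.86 F [1.9 6.8 0.9] q [   8.   11.  -16.  103.    3.   66. -116.]
```

View pics/w1.png

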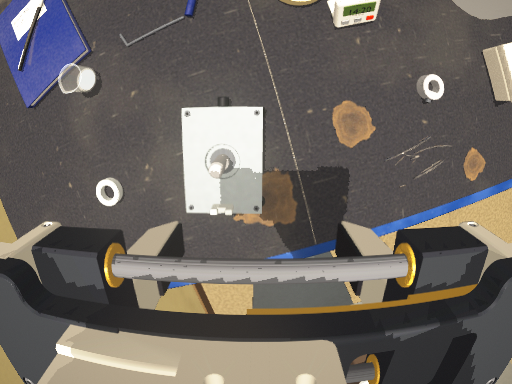

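The wrist view shows the case upright at about (222,160), with the fork at (222,211) on its near side. The spacer is at (109,191), the collar at (431,87), the beaker at (77,78) and the timer at (355,10).

Run:
```python
from h import *
z=np.load("/tmp/w1.npz"); im,W,o,P,d=z["im"],z["W"],z["o"],z["P"],z["d"]
def circ(u,v,r,zp,lab):
    hsv=cv2.cvtColor(im,cv2.COLOR_RGB2HSV); Q=onplane(W,o,zp)
    m=np.zeros(d.shape,bool); m[v-r:v+r,u-r:u+r]=True
    m&=(hsv[...,2]>170)&(hsv[...,1]<60)
    g=Q[m][:,:2]*1000; (c,rad)=cv2.minEnclosingCircle(g.astype(np.float32)); print(lab,"z depth",np.median(P[m][:,2]).round(4),"circ",np.round(c,1),round(rad,1),"bbox c",((g.min(0)+g.max(0))/2).round(1),g.max(0)-g.min(0))
circ(109,191,17,.018,"spacer"); circ(431,87,17,.024,"collar")
# case top plane
m=np.zeros(d.shape,bool); m[95:225,170:275]=True
q=P[m&(P[...,2]>.028)&(P[...,2]<.045)&(d>0)][:,:2]; print("case rect",cv2.minAreaRect((q*1000).astype(np.float32)))
q=P[m&(P[...,2]>.084)&(P[...,2]<.105)]; print("shaft top",len(q),q.mean(0),((q.min(0)+q.max(0))/2))
q=P[m&(P[...,2]>.050)&(P[...,2]<.068)]; 
v,u=np.where(m&(P[...,2]>.050)&(P[...,2]<.068)); k=v>195; print("fork",k.sum(),q[k].mean(0),u[k].mean(),v[k].mean())
save("c2.png",cv2.resize(im[95:225,170:275],None,fx=4.5,fy=4.5,interpolation=cv2.INTER_CUBIC))
```

```text
spacer z depth 0.0177 circ [507.6 235.5] 25.8 bbox c [506.9 235.6] [44.79191553 51.40078531]
collar z depth 0.0244 circ [ 529.3 -300. ] 20.4 bbox c [ 529.2 -300. ] [40.32937692 40.68922922]
case rect ((501.37957763671875, 38.65971374511719), (110.5475082397461, 151.15895080566406), 74.00249481201172)
shaft top 209 [0.50273621 0.03828694 0.09306835] [0.5016085  0.03877632 0.09038441]
fork 160 [0.44097047 0.05572806 0.05880899] 221.49375 210.175
```

View pics/c2.png

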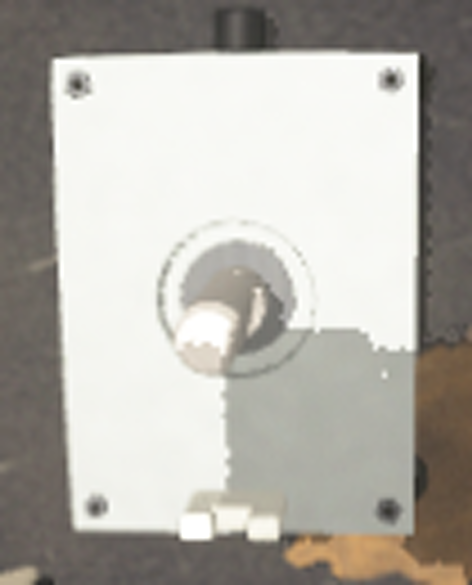

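Request:
carry_out --moves '[-11,-39,10,0,0,-0.18,-22,-78,25,0,0,-0.36,-33,-117,40,0,0,-0.54,-44,-156,55,0,0,-0.72,-54,-194,70,0,0,-0.9]'

```text
time_s: 2.02
tcp_pos: [0.4869, 0.1899, 0.1748]
orientation: [180.0, 0.0, 36.2]
ft_force: [0.3, 0.4, -0.2]
width: 0.0914
```

Request:
carry_out --moves '[0,0,0,0,0,-0.18,0,0,0,0,0,-0.36,0,0,0,0,0,-0.54,0,0,0,0,0,-0.72,0,0,0,0,0,-0.9]'

```text
time_s: 2.65
tcp_pos: [0.4869, 0.1885, 0.1752]
orientation: [-180.0, 0.0, 87.8]
ft_force: [-0.5, -0.0, 0.6]
width: 0.0916
```

Request:
carry_out --moves '[0,0,0,0,0,-0.18,0,0,0,0,0,-0.36,0,0,0,0,0,-0.54,0,0,0,0,0,-0.72,0,0,0,0,0,-0.9]'

```text
time_s: 3.28
tcp_pos: [0.487, 0.1885, 0.1752]
orientation: [-180.0, -0.0, 139.4]
ft_force: [1.1, 0.5, -0.8]
width: 0.0919
```

Request:
carry_out --moves '[0,0,10,0,0,-0.18,0,0,20,0,0,-0.36,0,0,30,0,0,-0.46,0,0,30,0,0,-0.46,0,0,30,0,0,-0.46]'

```text
time_s: 3.9
tcp_pos: [0.4872, 0.189, 0.1457]
orientation: [-180.0, -0.0, 165.2]
ft_force: [0.3, 0.8, 1.5]
width: 0.0918
```

Run:
```python
from h import *
st(); im,d,W,o,P=wrist("w2.png"); np.savez("/tmp/w2.npz",im=im,d=d,W=W,o=o,P=P)
m=(P[...,2]>.012)&(P[...,2]<.024)&(np.hypot(P[...,0]-.5075,P[...,1]-.236)<.04)&(d>0)
Q=P[m]; v,u=np.where(m); print(m.sum(),Q.mean(0),(Q.min(0)+Q.max(0))/2,Q.max(0)-Q.min(0),"px",u.mean(),v.mean(),d[m].mean())
```

```text
t 3.9 tcp [0.4872 0.189  0.1457] rpy [-180.     -0.    165.22] w 91.8 F [0.3 0.8 1.5] q [ 14.  29. -57. 105.  28.  61.  22.]
838 [0.5054718  0.23919972 0.01806111] [0.50606914 0.23945919 0.01670727] [0.04413852 0.04393938 0.00939416] px 307.6384248210024 179.47016706443915 0.3272177
```

View pics/w2.png

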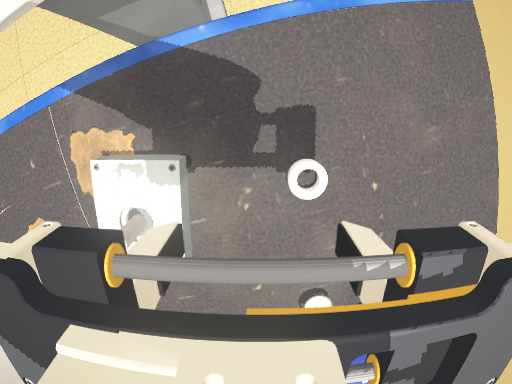

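The spacer is at (307,179) in the wrist view, and its 44 mm extent and 18 mm height match the sheet. I'll move above it.

```bash
python3 -c "
from h import *
to(.506,.239,.009,164.3)"
```

```text
move mm [ -5.3  53.  136.9] rot [0.    0.    0.016]
```

Request:
carry_out --moves '[-2,20,10,0,0,0.016,-5,40,20,0,0,0.016,-5,53,40,0,0,0.016,-5,53,60,0,0,0.016,-5,53,80,0,0,0.016]'

```text
time_s: 4.58
tcp_pos: [0.5054, 0.2383, 0.0645]
orientation: [-180.0, 0.0, 164.4]
ft_force: [0.4, -0.8, 0.4]
width: 0.0916
```

Run:
```python
from h import *
st(); im,d,W,o,P=wrist("w3.png")
m=(P[...,2]>.012)&(P[...,2]<.024)&(np.hypot(P[...,0]-.506,P[...,1]-.239)<.04)&(d>0)
Q=P[m]; print(m.sum(),Q.mean(0),(Q.min(0)+Q.max(0))/2,Q.max(0)-Q.min(0))
to(.506,.239,.009,164.3)
```

```text
t 4.58 tcp [0.5054 0.2383 0.0645] rpy [-1.7996e+02  2.0000e-02  1.6439e+02] w 91.63 F [ 0.4 -0.8  0.4] q [  4.  37. -51. 105.  35.  55.  12.]
1466 [0.50541707 0.23962334 0.01810614] [0.50663758 0.23926408 0.01647915] [0.04454068 0.04387145 0.00895391]
move mm [-1.3  2.5 53. ] rot [-0.003 -0.002  0.001]
```

Request:
carry_out --moves '[-0.5,1,15,0,0,0,-1,1,30,0,0,0,-1,1,45,0,0,0,-1,1,52,0,0,0,-1,1,52,0,0,0]'

```text
time_s: 5.25
tcp_pos: [0.5063, 0.2396, 0.013]
orientation: [-180.0, -0.0, 164.4]
ft_force: [0.3, 0.4, 0.1]
width: 0.0918
```

Request:
carry_out --moves '[0,0,0,0,0,0,0,0,0,0,0,0,0,0,0,0,0,0,0,0,0,0,0,0,0,0,0,0,0,0]' --claw 255

```text
time_s: 5.88
tcp_pos: [0.5067, 0.2396, 0.0136]
orientation: [-180.0, 0.0, 164.4]
ft_force: [0.4, -0.2, -0.1]
width: 0.0457
```

Request:
carry_out --moves '[0,0,0,0,0,0,0,0,0,0,0,0,0,0,0,0,0,0,0,0,0,0,0,0,0,0,0,0,0,0]'

```text
time_s: 6.5
tcp_pos: [0.5066, 0.2397, 0.0135]
orientation: [-180.0, 0.0, 164.4]
ft_force: [-0.3, -0.3, -0.2]
width: 0.0012
```

Request:
carry_out --moves '[0,0,-20,0,0,0,0,0,-50,0,0,0,0,0,-80,0,0,0,0,0,-110,0,0,0,0,0,-110,0,0,0]'

```text
time_s: 7.12
tcp_pos: [0.5078, 0.2411, 0.127]
orientation: [179.8, 0.2, 164.4]
ft_force: [-0.4, 0.3, -0.6]
width: 0.0006
```

Run:
```python
from h import *
st(); im,d,W,o,P=wrist("w4.png")
s,T=tool()
m=(P[...,2]>.095)&(np.hypot(P[...,0]-T[0,3],P[...,1]-T[1,3])<.05)&(d>0); print(m.sum())
to(.502,.0385,.130,164.3)
```

```text
t 7.12 tcp [0.5078 0.2411 0.127 ] rpy [179.8    0.21 164.44] w 0.58 F [-0.4  0.3 -0.6] q [  6.  33. -54. 101.  30.  61.  16.]
40620
move mm [ -49.1 -195.7   -4.8] rot [0.002 0.002 0.002]
```

View pics/w4.png

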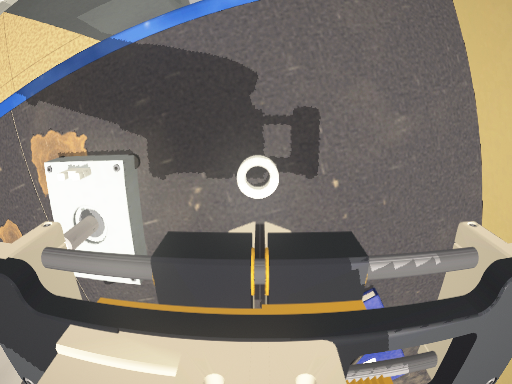

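The fingers slid over the ring: opening 0.6 mm, with the ring still on the bench at (258,176). The tips sit higher when the fingers are open than when shut. I'll preset the opening to about 52 mm and lower until I feel the bench.

Request:
carry_out --moves '[0,0,10,0,0,0,0,0,20,0,0,0,0,0,30,0,0,0,0,0,40,0,0,0,0,0,40,0,0,0]' --claw 105

```text
time_s: 7.8
tcp_pos: [0.506, 0.2394, 0.0824]
orientation: [-179.9, -0.1, 164.4]
ft_force: [-0.2, 0.1, -0.1]
width: 0.0457
```

Run:
```python
from h import *
st(); im,d,W,o,P=wrist("w5.png")
m=(P[...,2]>.012)&(P[...,2]<.024)&(np.hypot(P[...,0]-.506,P[...,1]-.239)<.04)&(d>0)
Q=P[m]; c=(Q.min(0)+Q.max(0))/2; print(m.sum(),Q.mean(0),c,Q.max(0)-Q.min(0))
to(c[0],c[1],.020,164.3); st()
```

```text
t 7.8 tcp [0.506  0.2394 0.0824] rpy [-1.7993e+02 -8.0000e-02  1.6444e+02] w 45.75 F [-0.2  0.1 -0.1] q [  5.  36. -52. 104.  33.  57.  13.]
1285 [0.50555742 0.23959281 0.01804669] [0.50661898 0.23941464 0.01659028] [0.04434037 0.04368392 0.00916057]
move mm [-0.4 -0.1 63. ] rot [-0.001 -0.001  0.003]
t 7.85 tcp [0.5063 0.2397 0.083 ] rpy [-1.7997e+02 -5.0000e-02  1.6444e+02] w 49.95 F [-0.5 -0.2 -0.5] q [  5.  36. -52. 104.  33.  57.  13.]
```

Request:
carry_out --moves '[0,0,20,0,0,0,0,0,40,0,0,0,0,0,60,0,0,0,0,0,69,0,0,0,0,0,69,0,0,0]'

```text
time_s: 8.48
tcp_pos: [0.5061, 0.2396, 0.0137]
orientation: [-179.9, -0.1, 164.4]
ft_force: [-0.3, 0.6, -0.5]
width: 0.0539
```

Request:
carry_out --moves '[0,0,1,0,0,0,0,0,2,0,0,0,0,0,3,0,0,0,0,0,4,0,0,0,0,0,5,0,0,0]'

```text
time_s: 9.1
tcp_pos: [0.5067, 0.2396, 0.0095]
orientation: [-180.0, 0.0, 164.4]
ft_force: [-0.3, -0.5, -0.7]
width: 0.0538
```

Request:
carry_out --moves '[0,0,1,0,0,0,0,0,2,0,0,0,0,0,3,0,0,0,0,0,4,0,0,0,0,0,4,0,0,0]'

```text
time_s: 9.72
tcp_pos: [0.5066, 0.2396, 0.0054]
orientation: [-180.0, -0.0, 164.4]
ft_force: [0.1, -1.1, 0.3]
width: 0.0537
```

Request:
carry_out --moves '[0,0,1,0,0,0,0,0,2,0,0,0,0,0,3,0,0,0,0,0,4,0,0,0,0,0,5,0,0,0]'

```text
time_s: 10.35
tcp_pos: [0.5066, 0.2397, 0.0004]
orientation: [-180.0, -0.0, 164.4]
ft_force: [-0.5, -0.2, -0.0]
width: 0.054
```

Request:
carry_out --moves '[0,0,0.5,0,0,0,0,0,1,0,0,0,0,0,1.5,0,0,0,0,0,2,0,0,0,0,0,2,0,0,0]'

```text
time_s: 10.98
tcp_pos: [0.5066, 0.2397, -0.0015]
orientation: [-180.0, -0.0, 164.4]
ft_force: [-0.1, 0.8, -0.1]
width: 0.0542
```

Request:
carry_out --moves '[0,0,-2,0,0,0,0,0,-4,0,0,0,0,0,-4,0,0,0,0,0,-4,0,0,0,0,0,-4,0,0,0]'

```text
time_s: 11.6
tcp_pos: [0.5066, 0.2396, 0.0025]
orientation: [-180.0, -0.0, 164.4]
ft_force: [0.6, 0.1, -0.5]
width: 0.054
```

Request:
carry_out --moves '[0,0,0,0,0,0,0,0,0,0,0,0,0,0,0,0,0,0,0,0,0,0,0,0,0,0,0,0,0,0]' --claw 255

```text
time_s: 12.22
tcp_pos: [0.5066, 0.2397, 0.0025]
orientation: [-180.0, -0.0, 164.4]
ft_force: [0.7, 0.2, 0.7]
width: 0.0083
```

Run:
```python
from h import *
st(); im,d,W,o,P=wrist()
im2,d2,P2=pts("scene")
m=(P[...,2]>.012)&(P[...,2]<.024)&(np.hypot(P[...,0]-.506,P[...,1]-.239)<.06)&(d>0)
Q=P[m]; print(m.sum(),(Q.min(0)+Q.max(0))/2,Q.max(0)-Q.min(0))
a=cv2.resize(im[100:300,160:360],(400,400)); b=cv2.resize(im2[90:190,190:290],(400,400),interpolation=cv2.INTER_CUBIC)
save("c5.png",np.hstack([a,b]))
```

```text
t 12.22 tcp [0.5066 0.2397 0.0025] rpy [-180.     -0.    164.43] w 8.31 F [0.7 0.2 0.7] q [  1.  41. -47. 107.  40.  49.   8.]
1510 [0.50596285 0.23974505 0.01613817] [0.0434762  0.04324854 0.00822401]
```

View pics/c5.png

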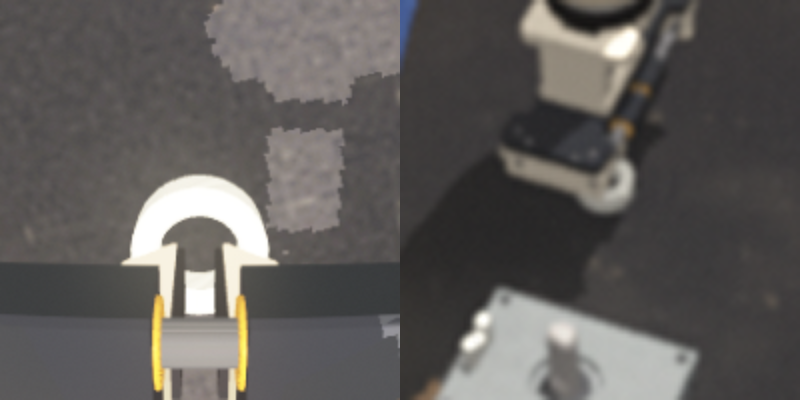

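The fingers closed above the ring with their tips over its bore, and the ring is unmoved. So the tips retract by 14 mm or more at this opening. I'll lift, reopen, and lower until there is real contact.

Request:
carry_out --moves '[0,0,-20,0,0,0,0,0,-40,0,0,0,0,0,-40,0,0,0,0,0,-40,0,0,0,0,0,-40,0,0,0]'

```text
time_s: 12.95
tcp_pos: [0.5064, 0.2394, 0.0422]
orientation: [-180.0, -0.0, 164.4]
ft_force: [-0.2, -0.2, -0.1]
width: 0.0004
```

Request:
carry_out --moves '[0,0,0,0,0,0,0,0,0,0,0,0,0,0,0,0,0,0,0,0,0,0,0,0,0,0,0,0,0,0]' --claw 105

```text
time_s: 13.58
tcp_pos: [0.5066, 0.2397, 0.0425]
orientation: [-180.0, 0.0, 164.4]
ft_force: [0.6, -0.2, 1.0]
width: 0.046
```

Request:
carry_out --moves '[0,0,15,0,0,0,0,0,30,0,0,0,0,0,38,0,0,0,0,0,41,0,0,0,0,0,43,0,0,0]'

```text
time_s: 14.2
tcp_pos: [0.5066, 0.2399, -0.0006]
orientation: [180.0, -0.0, 164.4]
ft_force: [0.3, 0.2, 0.6]
width: 0.0539
```

Request:
carry_out --moves '[0,0,1,0,0,0,0,0,2,0,0,0,0,0,3,0,0,0,0,0,4,0,0,0,0,0,5,0,0,0]'

```text
time_s: 14.82
tcp_pos: [0.5067, 0.2397, -0.0055]
orientation: [-180.0, 0.0, 164.4]
ft_force: [-0.0, 0.2, 0.7]
width: 0.0537
```

Request:
carry_out --moves '[0,0,1,0,0,0,0,0,1.5,0,0,0,0,0,2,0,0,0,0,0,2.5,0,0,0,0,0,3,0,0,0]'

```text
time_s: 15.45
tcp_pos: [0.5066, 0.2397, -0.0085]
orientation: [-180.0, 0.0, 164.4]
ft_force: [0.0, -0.3, 0.2]
width: 0.0539
```

Request:
carry_out --moves '[0,0,1,0,0,0,0,0,1.5,0,0,0,0,0,2,0,0,0,0,0,2.5,0,0,0,0,0,3,0,0,0]'

```text
time_s: 16.08
tcp_pos: [0.5066, 0.2397, -0.0115]
orientation: [-180.0, 0.0, 164.4]
ft_force: [-0.1, 0.1, 0.4]
width: 0.054
```

Request:
carry_out --moves '[0,0,0.5,0,0,0,0,0,1,0,0,0,0,0,1.5,0,0,0,0,0,2,0,0,0,0,0,2,0,0,0]'

```text
time_s: 16.7
tcp_pos: [0.5066, 0.2397, -0.0135]
orientation: [-180.0, -0.0, 164.4]
ft_force: [-0.1, 0.5, -0.1]
width: 0.0542
```

Request:
carry_out --moves '[0,0,0.5,0,0,0,0,0,1,0,0,0,0,0,1.5,0,0,0,0,0,2,0,0,0,0,0,2.5,0,0,0]'

```text
time_s: 17.32
tcp_pos: [0.5066, 0.2396, -0.016]
orientation: [-180.0, 0.0, 164.4]
ft_force: [-0.1, -0.3, 0.1]
width: 0.054
```

Run:
```python
from h import *
st(); s,T=tool(); im,d,W,o,P=wrist("w6.png")
L=(P-T[:3,3])@T[:3,:3]*1000
# finger points: tool y 24..60, |x|<15
for sg in(1,-1):
    m=(d>0)&(sg*L[...,1]>22)&(sg*L[...,1]<70)&(abs(L[...,0])<16)&(P[...,2]>.003)
    print(sg,m.sum(),"lowest z (world) pct",np.percentile(P[m][:,2],[0,2,5,20,50]).round(4)); k=m&(P[...,2]<np.percentile(P[m][:,2],5)); print(L[k][:6].round(0), np.argwhere(k)[:6])
save("c6.png",cv2.resize(im[100:300,140:380],(720,600)))
```

```text
t 17.32 tcp [ 0.5066  0.2396 -0.016 ] rpy [-179.99    0.    164.43] w 54.04 F [-0.1 -0.3  0.1] q [  1.  43. -46. 108.  41.  48.   7.]
1 4774 lowest z (world) pct [0.0148 0.0213 0.0269 0.0486 0.1051]
[[ 11.  29. -32.]
 [ 10.  30. -31.]
 [ 11.  30. -32.]
 [ 11.  29. -33.]
 [ 11.  29. -33.]
 [ 11.  30. -33.]] [[221 310]
 [221 311]
 [221 312]
 [222 310]
 [222 311]
 [222 312]]
-1 2424 lowest z (world) pct [0.0147 0.0185 0.0219 0.0341 0.0563]
[[ 10. -31. -31.]
 [ 11. -30. -33.]
 [ 11. -29. -32.]
 [ 11. -32. -33.]
 [ 11. -32. -34.]
 [ 11. -31. -33.]] [[221 207]
 [221 208]
 [221 209]
 [222 204]
 [222 205]
 [222 206]]
```

View pics/c6.png

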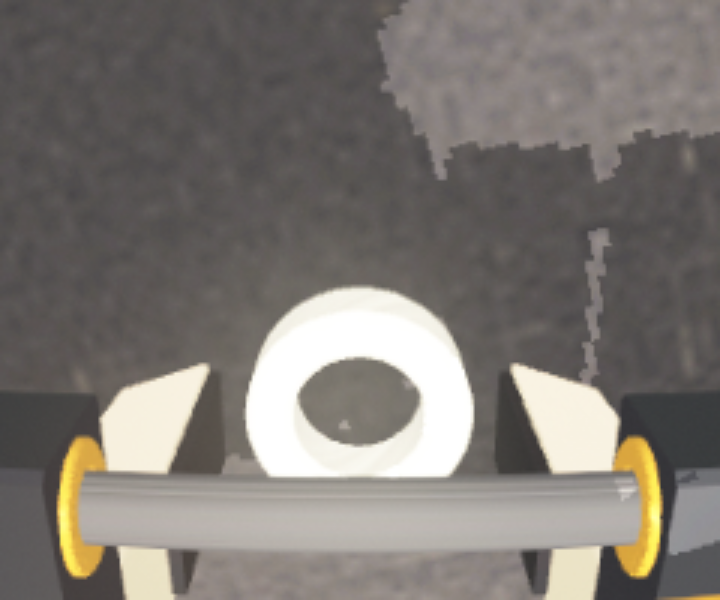

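At this opening the finger tips are at z≈0.015, about 31 mm behind the nominal TCP, with the ring at (360,390) in the crop, centred between them. From here I'll use measured tip heights. I'll go down 5 mm and close.

Request:
carry_out --moves '[0,0,1,0,0,0,0,0,2.5,0,0,0,0,0,4,0,0,0,0,0,5,0,0,0,0,0,5,0,0,0]'

```text
time_s: 18.0
tcp_pos: [0.5066, 0.2396, -0.0211]
orientation: [-180.0, -0.0, 164.4]
ft_force: [0.8, -0.4, -0.2]
width: 0.0543
```

Request:
carry_out --moves '[0,0,0,0,0,0,0,0,0,0,0,0,0,0,0,0,0,0,0,0,0,0,0,0,0,0,0,0,0,0]' --claw 255

```text
time_s: 18.62
tcp_pos: [0.5067, 0.2397, -0.021]
orientation: [-180.0, 0.0, 164.4]
ft_force: [0.3, -0.2, 1.0]
width: 0.0427
```

```bash
cat >> h.py <<'E'
def tip(P,d,T,lo,w,label=""):
    L=(P-T[:3,3])@T[:3,:3]*1000; r=[]
    for sg in(1,-1):
        m=(d>0)&(sg*L[...,1]>w/2-4)&(sg*L[...,1]<w/2+40)&(L[...,0]<13)&(L[...,0]>4)&(P[...,2]>lo)
        r.append(np.percentile(L[m][:,2],[100,99.5,98]).round(1).tolist() if m.any() else None)
    print("tip tool-z",r)
E
python3 - <<'E'
from h import *
st(); s,T=tool(); im,d,W,o,P=wrist("w7.png"); tip(P,d,T,.003,s["width"]*1e3)
m=(P[...,2]>.012)&(P[...,2]<.024)&(np.hypot(P[...,0]-.506,P[...,1]-.239)<.06)&(d>0)
Q=P[m]; print(m.sum(),(Q.min(0)+Q.max(0))/2,Q.max(0)-Q.min(0))
E
```

```text
t 18.62 tcp [ 0.5067  0.2397 -0.021 ] rpy [-180.      0.    164.43] w 42.73 F [ 0.3 -0.2  1. ] q [  0.  43. -46. 108.  42.  47.   6.]
tip tool-z [[-24.1, -29.0, -33.2], [-24.6, -28.1, -33.2]]
2677 [0.5027392  0.24220353 0.0180128 ] [0.03697985 0.07187704 0.0119563 ]
```

The grip holds at 42.7 mm. The tips are really about 29 mm behind the reported TCP. With the ring underside at TCP+21 mm, it should seat at a TCP z of about 0.009. I'll lift and move toward the shaft.

Request:
carry_out --moves '[0,0,-20,0,0,0,0,0,-50,0,0,0,0,0,-80,0,0,0,0,0,-110,0,0,0,0,0,-125,0,0,0]'

```text
time_s: 19.3
tcp_pos: [0.5072, 0.2404, 0.1066]
orientation: [179.9, 0.1, 164.4]
ft_force: [-0.7, -0.0, -0.6]
width: 0.0428
```

Request:
carry_out --moves '[-8,-36,0,0,0,0,-16,-72,0,0,0,0,-24,-107,0,0,0,0,-24,-107,0,0,0,0,-24,-107,0,0,0,0]'

```text
time_s: 19.92
tcp_pos: [0.501, 0.1307, 0.1043]
orientation: [180.0, 0.0, 164.4]
ft_force: [-0.2, -0.6, 0.4]
width: 0.0428
```

Run:
```python
from h import *
st(); s,T=tool(); im,d,W,o,P=wrist("w8.png"); np.savez("/tmp/w8.npz",im=im,d=d,W=W,o=o,P=P,T=T)
tip(P,d,T,.05,s["width"]*1e3)
c=np.array([.502,.0385]); r=np.hypot(P[...,0]-c[0],P[...,1]-c[1])
m=(d>0)&(r<.02)&(P[...,2]>.088)&(P[...,2]<.1); Q=P[m]; print("shaft",m.sum(),Q.mean(0),(Q.min(0)+Q.max(0))/2,Q.max(0)-Q.min(0))
m=(d>0)&(P[...,2]>.031)&(P[...,2]<.041)&(r<.11); print("case",cv2.minAreaRect((P[m][:,:2]*1000).astype(np.float32)))
L=(P-T[:3,3])@T[:3,:3]*1000
m=(d>0)&(abs(L[...,1])<24)&(abs(L[...,0])<26)&(L[...,2]>-60)&(L[...,2]<-18); print("ring",m.sum(),L[m].min(0),L[m].max(0))
to(.502,.0385,.1,164.3)
```

```text
t 19.93 tcp [0.501  0.1307 0.1043] rpy [1.7997e+02 1.0000e-02 1.6442e+02] w 42.84 F [-0.2 -0.6  0.4] q [ 19.  31. -55. 108.  31.  57.  25.]
tip tool-z [[-24.0, -29.8, -33.6], [-22.8, -27.5, -32.9]]
shaft 25 [0.49259277 0.04166339 0.08983746] [0.49317494 0.04147037 0.09013848] [0.00441707 0.00942618 0.00422596]
case ((485.60467529296875, 42.803531646728516), (111.05140686035156, 118.45673370361328), 73.30108642578125)
ring 3425 [-13.66282155 -23.9852808  -59.89575453] [ 22.35677491  23.99691181 -22.23464784]
move mm [-25.8 -89.1   4.2] rot [0.001 0.    0.003]
```

View pics/w8.png

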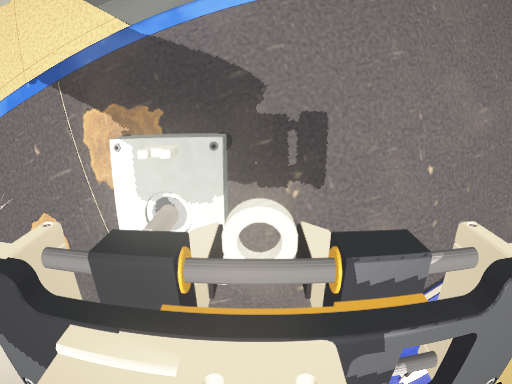

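The ring is held level at (260,235), and the case measures the same in both wrist views, with its axis at (0.5015, 0.0385). I'll move over it and lower with the force in view.

Request:
carry_out --moves '[-9,-30,0,0,0,0,-18,-60,0,0,0,0,-26,-89,0,0,0,0,-26,-89,0,0,0,0,-26,-89,0,0,0,0]'

```text
time_s: 20.6
tcp_pos: [0.5023, 0.0391, 0.1043]
orientation: [179.9, 0.0, 164.5]
ft_force: [-0.7, -0.3, -0.4]
width: 0.0432
```

Run:
```python
from h import *
st(); to(.502,.0387,.1,164); 
s,T=tool(); im,d,W,o,P=wrist("w9.png")
x=np.array([.9605,-.278]); y=np.array([.278,.9605])
m=(d>0)&(P[...,2]>.031)&(P[...,2]<.041)&(np.hypot(P[...,0]-.4,P[...,1]-.06)<.13)
r=cv2.minAreaRect((P[m][:,:2]*1000).astype(np.float32)); print(m.sum(),r)
c=np.array(r[0])/1000; print("across",c@y,"near edge",np.percentile(P[m][:,:2]@x,[.5,2]), "expect", np.array([.5015,.0385])@y, np.array([.5015,.0385])@x-.075)
```

```text
t 20.6 tcp [0.5023 0.0391 0.1043] rpy [1.7994e+02 1.0000e-02 1.6452e+02] w 43.17 F [-0.7 -0.3 -0.4] q [ 30.  30. -56. 110.  30.  56.  35.]
move mm [ 0.2 -0.5  4.3] rot [0.001 0.    0.009]
10896 ((476.9908752441406, 45.83844757080078), (110.91604614257812, 100.09854888916016), 73.99419403076172)
across 0.17663129220962526 near edge [0.3962101  0.39721655] expect 0.17639624999999998 0.3959877499999999
```

Three views now agree to within a millimetre, so I'll lower it.

Request:
carry_out --moves '[0,-0.5,10,0,0,0,0,-0.5,20,0,0,0,0,-0.5,30,0,0,0,0,-0.5,40,0,0,0,0,-0.5,45,0,0,0]'

```text
time_s: 21.28
tcp_pos: [0.5017, 0.0369, 0.0582]
orientation: [-180.0, -0.0, 164.4]
ft_force: [0.5, -0.0, -0.6]
width: 0.0423
```

Request:
carry_out --moves '[0,0,6,0,0,0,0,0,12,0,0,0,0,0,18,0,0,0,0,0,24,0,0,0,0,0,30,0,0,0]'

```text
time_s: 21.9
tcp_pos: [0.5021, 0.037, 0.0287]
orientation: [-180.0, 0.0, 164.4]
ft_force: [-0.2, 0.2, -0.0]
width: 0.0431
```

Request:
carry_out --moves '[0.4,1.6,2,0,0,0,0.4,1.6,5,0,0,0,0.4,1.6,8,0,0,0,0.4,1.6,10,0,0,0,0.4,1.6,12,0,0,0]'

```text
time_s: 22.52
tcp_pos: [0.5021, 0.0386, 0.0169]
orientation: [-180.0, 0.0, 164.4]
ft_force: [-0.6, -0.6, -0.9]
width: 0.0429
```

Request:
carry_out --moves '[0,0,1.5,0,0,0,0,0,3,0,0,0,0,0,4.5,0,0,0,0,0,6,0,0,0,0,0,6,0,0,0]'

```text
time_s: 23.15
tcp_pos: [0.502, 0.0386, 0.0109]
orientation: [-180.0, -0.0, 164.4]
ft_force: [0.0, -0.2, -0.3]
width: 0.0427
```

The underside is at about 32 mm and inside the pocket with no contact. I'll go down another 1.5 mm, release, lift clear and look.

Request:
carry_out --moves '[0,0,1,0,0,0,0,0,1.5,0,0,0,0,0,1.5,0,0,0,0,0,1.5,0,0,0,0,0,1.5,0,0,0]'

```text
time_s: 23.78
tcp_pos: [0.5021, 0.0386, 0.0096]
orientation: [-180.0, 0.0, 164.4]
ft_force: [-0.2, -0.3, -0.0]
width: 0.0427
```

Request:
carry_out --moves '[0,0,0,0,0,0,0,0,0,0,0,0,0,0,0,0,0,0,0,0,0,0,0,0,0,0,0,0,0,0]' --claw 80

```text
time_s: 24.4
tcp_pos: [0.5021, 0.0386, 0.0095]
orientation: [-180.0, -0.0, 164.4]
ft_force: [1.0, -0.5, 0.7]
width: 0.0629
```

Request:
carry_out --moves '[0,0,-10,0,0,0,0,0,-25,0,0,0,0,0,-45,0,0,0,0,0,-65,0,0,0,0,0,-85,0,0,0]'

```text
time_s: 25.02
tcp_pos: [0.5023, 0.0386, 0.0963]
orientation: [-180.0, 0.0, 164.4]
ft_force: [-0.2, 0.2, -0.8]
width: 0.0633
```

Run:
```python
from h import *
st(); s,T=tool(); im,d,W,o,P=wrist("w10.png"); np.savez("/tmp/w10.npz",im=im,d=d,W=W,o=o,P=P,T=T)
r=np.hypot(P[...,0]-.5015,P[...,1]-.0385)
m=(d>0)&(r<.026)&(r>.012)&(P[...,2]>.04)&(P[...,2]<.056); print("ring",m.sum(),np.percentile(P[m][:,2],[5,50,95]),P[m].min(0),P[m].max(0))
Q=P[m]; A=np.c_[Q[:,:2]-Q[:,:2].mean(0),np.ones(len(Q))]; print("tilt",np.linalg.lstsq(A,Q[:,2],rcond=None)[0])
m=(d>0)&(r<.02)&(P[...,2]>.09)&(P[...,2]<.1); print("shaft",m.sum(),P[m].mean(0),(P[m].min(0)+P[m].max(0))/2)
save("c10.png",cv2.resize(im[110:290,150:370],(733,600),interpolation=cv2.INTER_CUBIC))
```

```text
t 25.02 tcp [0.5023 0.0386 0.0963] rpy [-1.8000e+02  5.0000e-02  1.6443e+02] w 63.27 F [-0.2  0.2 -0.8] q [ 30.  31. -55. 111.  31.  55.  34.]
ring 1175 [0.04383147 0.04834569 0.04953887] [0.47975672 0.01629161 0.04001502] [0.52216062 0.06015446 0.05037813]
tilt [ 0.02675699 -0.0039737   0.04796088]
shaft 527 [0.50072037 0.03962167 0.09384001] [0.50124175 0.03868916 0.09333802]
```

View pics/c10.png

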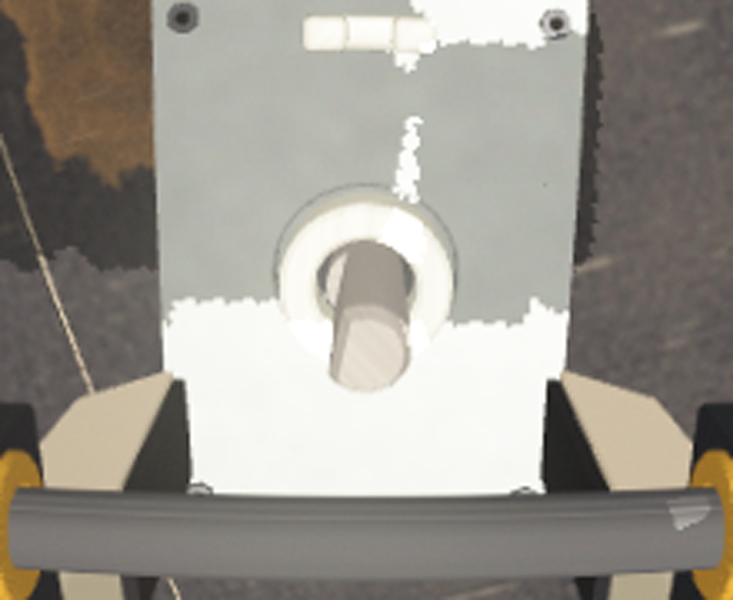

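The spacer is flat in the pocket, its top at 48 mm and centred. The shaft's flat is on the left side of the top at (335,350), roughly +1.2 rad or more from the fork. I'll estimate the flat's angle from the top-face points.

Run:
```python
from h import *
z=np.load("/tmp/w10.npz"); P,d=z["P"],z["d"]
r=np.hypot(P[...,0]-.5012,P[...,1]-.0385); m=(d>0)&(r<.014)&(P[...,2]>.091)&(P[...,2]<.097); Q=P[m][:,:2]
for c in((.5012,.0385),(.5018,.0385)):
  for a in range(0,360,15):
    u=np.array([np.cos(np.radians(a)),np.sin(np.radians(a))]); print(a,round(((Q-c)@u).max()*1000,1),end="; ")
  print()
to(.5012,.0385,.1,164-90+60); to(.5012,.0385,.1,164-90+80)
```

```text
0 9.9; 15 10.1; 30 9.9; 45 9.8; 60 9.7; 75 9.6; 90 9.5; 105 9.5; 120 9.6; 135 9.6; 150 9.9; 165 9.9; 180 9.8; 195 9.8; 210 9.2; 225 8.1; 240 6.5; 255 7.4; 270 8.6; 285 9.3; 300 9.8; 315 9.8; 330 10.0; 345 9.5; 
0 9.3; 15 9.5; 30 9.4; 45 9.4; 60 9.4; 75 9.4; 90 9.5; 105 9.6; 120 9.9; 135 10.1; 150 10.4; 165 10.5; 180 10.4; 195 10.3; 210 9.8; 225 8.5; 240 6.8; 255 7.5; 270 8.6; 285 9.1; 300 9.5; 315 9.4; 330 9.5; 345 8.9; 
move mm [ 2.  -1.3 -1.5] rot [0.002 0.003 0.531]
move mm [ 2.  -1.3 -1.5] rot [0.001 0.003 0.182]
```

The flat faces world direction ~242°, so the shaft angle is about +1.36 rad. I'll pinch across the flat at yaw 152.

Request:
carry_out --moves '[0.7,1.3,0,0,0,0.1,0.7,1.3,15,0,0,0.216,0.7,1.3,35,0,0,0.216,0.7,1.3,50,0,0,0.216,0.7,1.3,60,0,0,0.216]'

```text
time_s: 25.7
tcp_pos: [0.5016, 0.04, 0.0339]
orientation: [-180.0, -0.0, 152.1]
ft_force: [-0.3, -0.0, -0.6]
width: 0.0628
```

Request:
carry_out --moves '[0,0,0,0,0,0,0,0,0,0,0,0,0,0,0,0,0,0,0,0,0,0,0,0,0,0,0,0,0,0]' --claw 255

```text
time_s: 26.32
tcp_pos: [0.5019, 0.04, 0.0347]
orientation: [-180.0, 0.0, 152.0]
ft_force: [-0.4, -0.6, -0.4]
width: 0.0177
```

Request:
carry_out --moves '[0,0,0,0,0,0,0,0,0,0,0,0,0,0,0,0,0,0,0,0,0,0,0,0,0,0,0,0,0,0]'

```text
time_s: 26.95
tcp_pos: [0.502, 0.0403, 0.0347]
orientation: [180.0, 0.0, 152.1]
ft_force: [0.1, 0.5, 2.7]
width: 0.0162
```

The opening is 16.2 mm, so the fingers are on the flat. I'll turn the shaft 78° clockwise.

Request:
carry_out --moves '[-0.3,-0.1,0,0,0,0.15,-0.6,-0.3,0,0,0,0.3,-0.9,-0.5,0,0,0,0.45,-1.1,-0.6,0,0,0,0.6,-1.2,-0.6,0,0,0,0.68]'

```text
time_s: 27.58
tcp_pos: [0.5028, 0.0395, 0.0347]
orientation: [180.0, -0.0, 112.9]
ft_force: [0.7, 1.3, 1.8]
width: 0.0158
```

Request:
carry_out --moves '[-0.3,-0.1,0,0,0,0.15,-0.6,-0.2,0,0,0,0.3,-0.9,-0.3,0,0,0,0.45,-1,-0.4,0,0,0,0.6,-1.1,-0.4,0,0,0,0.69]'

```text
time_s: 28.2
tcp_pos: [0.503, 0.0385, 0.0347]
orientation: [180.0, -0.0, 73.4]
ft_force: [0.3, 3.2, 1.9]
width: 0.0159
```

Request:
carry_out --moves '[0,0,0,0,0,0,0,0,0,0,0,0,0,0,0,0,0,0,0,0,0,0,0,0,0,0,0,0,0,0]'

```text
time_s: 28.82
tcp_pos: [0.5029, 0.0383, 0.0347]
orientation: [180.0, -0.0, 73.6]
ft_force: [2.1, 4.5, 2.5]
width: 0.016
```

Request:
carry_out --moves '[0,0,0,0,0,0,0,0,0,0,0,0,0,0,0,0,0,0,0,0,0,0,0,0,0,0,0,0,0,0]' --claw 130

```text
time_s: 29.45
tcp_pos: [0.5025, 0.0377, 0.0345]
orientation: [-180.0, 0.0, 73.6]
ft_force: [-0.4, -0.2, -0.1]
width: 0.0446
```

Request:
carry_out --moves '[0,0,-20,0,0,0,0,0,-40,0,0,0,0,0,-70,0,0,0,0,0,-90,0,0,0,0,0,-90,0,0,0]'

```text
time_s: 30.08
tcp_pos: [0.5036, 0.038, 0.1258]
orientation: [179.8, -0.0, 73.5]
ft_force: [0.8, -0.3, 0.5]
width: 0.0447
```

Run:
```python
from h import *
st(); s,T=tool(); im,d,W,o,P=wrist("w11.png")
r=np.hypot(P[...,0]-.5012,P[...,1]-.0385); m=(d>0)&(r<.014)&(P[...,2]>.091)&(P[...,2]<.097); Q=P[m][:,:2]
for c in((.5012,.0385),):
  for a in range(90,270,10):
    u=np.array([np.cos(np.radians(a)),np.sin(np.radians(a))]); print(a,round(((Q-c)@u).max()*1000,1),end="; ")
to(.530,-.300,.12,148)
```

```text
t 30.07 tcp [0.5036 0.038  0.1258] rpy [ 1.7984e+02 -4.0000e-02  7.3550e+01] w 44.71 F [ 0.8 -0.3  0.5] q [ 14.  21. -32. 110.  14.  52. -41.]
90 10.0; 100 9.7; 110 9.2; 120 8.9; 130 8.5; 140 7.9; 150 7.0; 160 5.9; 170 6.4; 180 7.3; 190 8.1; 200 8.7; 210 9.4; 220 9.8; 230 10.0; 240 9.8; 250 9.6; 260 9.4; move mm [-316.2  121.7    4.8] rot [ 1.000e-03  1.000e-03 -1.299e+00]
```

The flat now faces ~163°, and the fork is at 164°. Next I'll go to the collar.

Request:
carry_out --moves '[-58,22,0,0,0,-0.17,-116,44,0,0,0,-0.34,-174,67,0,0,0,-0.51,-232,89,0,0,0,-0.68,-290,112,0,0,0,-0.85]' --claw 60

```text
time_s: 30.75
tcp_pos: [0.5271, -0.2728, 0.1232]
orientation: [-180.0, -0.1, 122.6]
ft_force: [0.9, 0.8, 0.1]
width: 0.0707
```

Run:
```python
from h import *
st(); to(.530,-.300,.09,148)
```

```text
t 30.75 tcp [ 0.5271 -0.2728  0.1232] rpy [-1.7995e+02 -8.0000e-02  1.2259e+02] w 70.69 F [0.9 0.8 0.1] q [ 48.  31. -38.  97.  21.  59.  36.]
move mm [-24.5 -12.1  33.2] rot [-0.001 -0.001 -0.444]
```

Request:
carry_out --moves '[-12,-6,0,0,0,-0.15,-24,-12,10,0,0,-0.3,-24,-12,20,0,0,-0.44,-24,-12,33,0,0,-0.44,-24,-12,33,0,0,-0.44]'

```text
time_s: 31.38
tcp_pos: [0.5294, -0.297, 0.0897]
orientation: [-180.0, -0.2, 147.3]
ft_force: [-0.1, -0.5, 1.2]
width: 0.07
```

Run:
```python
from h import *
st(); s,T=tool(); im,d,W,o,P=wrist("w12.png"); np.savez("/tmp/w12.npz",im=im,d=d,W=W,o=o,P=P,T=T)
r=np.hypot(P[...,0]-.530,P[...,1]+.3)
m=(d>0)&(r<.04)&(P[...,2]>.020)&(P[...,2]<.03); Q=P[m]; (c,rad)=cv2.minEnclosingCircle((Q[:,:2]*1000).astype(np.float32)); print("collar",m.sum(),Q[:,2].mean(),c,rad)
c=np.array(c)/1000; rr=np.hypot(P[...,0]-c[0],P[...,1]-c[1])
m=(d>0)&(rr<.031)&(rr>.0215)&(P[...,2]>.006)&(P[...,2]<.020); q=P[m][:,:2]-c; print("screw",m.sum(),q.mean(0),np.degrees(np.arctan2(q[:,1].mean(),q[:,0].mean())))
m=(d>0)&(rr<.009)&(P[...,2]<.004)
# bore support distance
ring=(d>0)&(rr<.018)&(P[...,2]>.021)&(P[...,2]<.028); g=P[ring][:,:2]-c
a=np.degrees(np.arctan2(g[:,1],g[:,0]))%360; R0=np.hypot(g[:,0],g[:,1])
for k in range(0,360,15):
    j=(abs((a-k+180)%360-180)<8); print(k,round(R0[j].min()*1000,1) if j.any() else None,end="; ")
tip(P,d,T,.03,s["width"]*1e3); to(c[0],c[1],-.02,148)
save("c12.png",cv2.resize(im[110:290,150:370],(733,600),interpolation=cv2.INTER_CUBIC))
```

```text
t 31.38 tcp [ 0.5294 -0.297   0.0897] rpy [-179.99   -0.18  147.32] w 70.05 F [-0.1 -0.5  1.2] q [ 52.  36. -42.  97.  27.  58.  58.]
collar 1145 0.02437713855736718 (529.62646484375, -300.5003662109375) 20.175594329833984
screw 64 [-0.02148596  0.01037808] 154.21867917352776
0 10.8; 15 10.8; 30 10.9; 45 10.7; 60 11.0; 75 11.0; 90 10.9; 105 10.9; 120 8.7; 135 7.8; 150 8.2; 165 8.3; 180 8.1; 195 9.2; 210 11.3; 225 11.5; 240 11.5; 255 11.0; 270 11.1; 285 11.2; 300 10.9; 315 10.8; 330 10.5; 345 10.8; tip tool-z [[-31.1, -33.1, -36.0], [-31.4, -32.9, -35.0]]
move mm [ -1.7  -3.  110.6] rot [-0.    -0.002 -0.011]
```

View pics/c12.png

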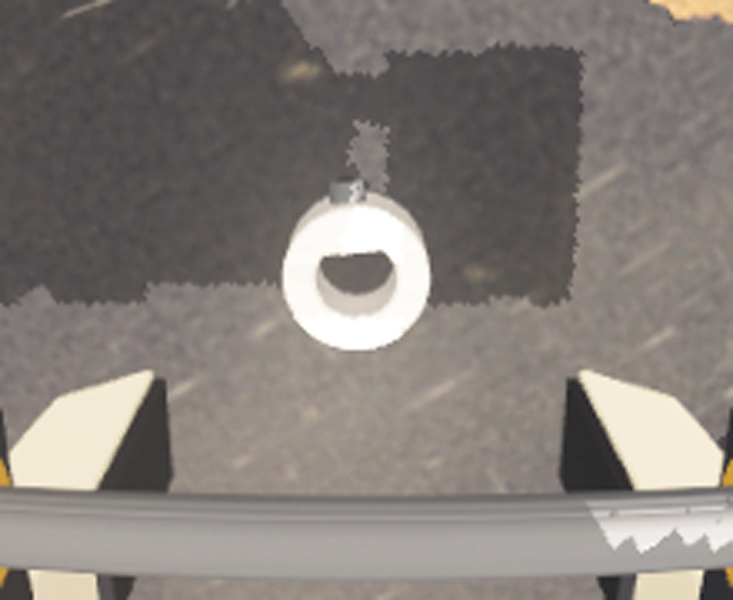

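The collar is at (357,270) in the crop, with its screw at the top (348,190) pointing slightly left. The screw dots and the D-bore both put the screw at ~154-157°. I'll grasp at yaw 154.5 with the tips about 4 mm above the bench.

Request:
carry_out --moves '[-1.7,-3,20,0,0,-0.12,-1.7,-3,40,0,0,-0.12,-1.7,-3,60,0,0,-0.12,-1.7,-3,75,0,0,-0.12,-1.7,-3,75,0,0,-0.12]'

```text
time_s: 32.05
tcp_pos: [0.5296, -0.3007, 0.0152]
orientation: [-180.0, -0.1, 154.3]
ft_force: [-0.4, -0.2, 0.4]
width: 0.0705
```

Run:
```python
from h import *
st(); to(.5296,-.3005,-.026,154.5)
```

```text
t 32.05 tcp [ 0.5296 -0.3007  0.0152] rpy [-1.8000e+02 -1.3000e-01  1.5432e+02] w 70.48 F [-0.4 -0.2  0.4] q [ 51.  41. -40. 100.  33.  51.  60.]
move mm [-0.1  0.2 41.2] rot [-0.    -0.002 -0.003]
```

Request:
carry_out --moves '[0,0,15,0,0,0,0,0,28,0,0,0,0,0,36,0,0,0,0,0,41,0,0,0,0,0,41,0,0,0]'

```text
time_s: 32.67
tcp_pos: [0.5302, -0.3011, -0.0247]
orientation: [-180.0, -0.0, 154.3]
ft_force: [0.1, -0.2, 0.2]
width: 0.0702
```

Request:
carry_out --moves '[0,0,0,0,0,0,0,0,0,0,0,0,0,0,0,0,0,0,0,0,0,0,0,0,0,0,0,0,0,0]' --claw 255

```text
time_s: 33.3
tcp_pos: [0.5305, -0.3012, -0.0242]
orientation: [-180.0, 0.0, 154.3]
ft_force: [-0.2, -0.2, 2.5]
width: 0.0391
```

Request:
carry_out --moves '[0,0,0,0,0,0,0,0,0,0,0,0,0,0,-20,0,0,0,0,0,-50,0,0,0,0,0,-80,0,0,0]'

```text
time_s: 33.92
tcp_pos: [0.5304, -0.3009, 0.0574]
orientation: [180.0, 0.0, 154.4]
ft_force: [0.4, -0.2, 0.2]
width: 0.039
```

Request:
carry_out --moves '[0,0,-30,0,0,0,0,0,-45,0,0,0,0,0,-45,0,0,0,0,0,-45,0,0,0,0,0,-45,0,0,0]'

```text
time_s: 34.55
tcp_pos: [0.5296, -0.3009, 0.0994]
orientation: [-180.0, -0.1, 154.4]
ft_force: [0.8, 0.7, -0.9]
width: 0.0392
```

Run:
```python
from h import *
st(); to(.5012,.0385,.1,164); to(.475,-.05,.1,164)
s,T=tool(); im,d,W,o,P=wrist("w13.png"); L=(P-T[:3,3])@T[:3,:3]*1000
zt=-26-24  # collar top expected in tool z ( -(24-26)...)
top=(d>0)&(np.hypot(L[...,0],L[...,1])<28)&(L[...,2]<-20)&(L[...,2]>-60); print("obj z pct",np.percentile(L[top][:,2],[2,25,50,75,98]))
save("c13.png",cv2.resize(im[130:290,160:360],(700,560),interpolation=cv2.INTER_CUBIC)); np.savez("/tmp/w13.npz",im=im,d=d,L=L,W=W,T=T,o=o)
```

```text
t 34.55 tcp [ 0.5296 -0.3009  0.0994] rpy [-1.8000e+02 -1.1000e-01  1.5435e+02] w 39.22 F [ 0.8  0.7 -0.9] q [ 54.  36. -44.  96.  28.  60.  65.]
move mm [172.5 293.7  -0.3] rot [ 0.    -0.002 -0.168]
move mm [157.9 202.6  -0.3] rot [ 0.    -0.002 -0.168]
obj z pct [-57.77408524 -48.94776464 -47.97556006 -39.64906025 -27.99422726]
```

The picture limit is reached, so from here I'll work with numbers. Next I'll measure the held collar in the tool frame.

Run:
```python
from h import *
z=np.load("/tmp/w13.npz"); L,d,im=z["L"],z["d"],z["im"]; hsv=cv2.cvtColor(im,cv2.COLOR_RGB2HSV)
m=(d>0)&(abs(L[...,1])<17)&(abs(L[...,0])<30)&(L[...,2]>-51)&(L[...,2]<-45); q=L[m]; print("top",m.sum(),q.min(0),q.max(0))
v,u=np.where(m); print(u.min(),u.max(),v.min(),v.max())
s=(d>0)&(abs(L[...,1])<15)&(L[...,0]>20.8)&(L[...,0]<32)&(L[...,2]>-46)&(L[...,2]<-26); q=L[s]; print("screw",s.sum(),q.mean(0),q.min(0),q.max(0))
# D flat: inner edge points on the +x side
t=L[m]
for y in range(-9,10,3):
    k=t[(abs(t[:,1]-y)<1.0)]; x=np.sort(k[:,0]); g=np.diff(x); i=g.argmax() if len(g) else 0; print(y,len(k),x[[0,-1]].round(1) if len(x) else "", "gap",x[i].round(1),x[i+1].round(1) if len(x)>1 else "")
```

```text
top 1748 [ -4.55744877 -16.98039314 -50.70432821] [ 21.35731009  16.98264801 -45.00273678]
228 292 213 257
screw 268 [ 24.17755709  -0.27806056 -40.05621541] [ 20.80683657  -4.8746489  -45.62157938] [ 26.9736237    4.34974992 -32.4890131 ]
-9 86 [-4.6 19.4] gap -4.4 7.9
-6 89 [ 8.6 20.5] gap 17.6 18.2
-3 92 [ 9.1 21.2] gap 11.0 11.4
0 70 [ 8.6 21.4] gap 9.2 9.8
3 91 [ 9.1 20.9] gap 18.2 18.7
6 86 [ 8.9 20.6] gap 9.2 9.9
9 90 [-4.  19.2] gap -3.2 6.5
```

The held collar is square: the screw's sideways offset is -0.3 mm and its centre is at tool x +1.2 mm, underside at TCP+24 mm. Now I'll move to the shaft.

Request:
carry_out --moves '[32,41,0,0,0,-0.04,64,82,0,0,0,-0.08,96,123,0,0,0,-0.12,128,164,0,0,0,-0.168,158,203,0,0,0,-0.168]'

```text
time_s: 35.22
tcp_pos: [0.475, -0.0481, 0.1002]
orientation: [180.0, -0.0, 164.0]
ft_force: [1.1, 0.7, -1.3]
width: 0.0393
```

Run:
```python
from h import *
st(); to(.5024,.0382,.1,164)
```

```text
t 35.23 tcp [ 0.475  -0.0481  0.1002] rpy [ 1.7999e+02 -3.0000e-02  1.6402e+02] w 39.29 F [ 1.1  0.7 -1.3] q [ 38.  26. -51. 114.  26.  52.  48.]
move mm [-2.6 90.5  0.2] rot [ 0. -0.  0.]
```

Request:
carry_out --moves '[-1,30,0,0,0,0,-2,60,0,0,0,0,-2.6,91,0,0,0,0,-2.6,91,0,0,0,0,-2.6,91,0,0,0,0]'

```text
time_s: 35.85
tcp_pos: [0.503, 0.0364, 0.1]
orientation: [-180.0, -0.1, 164.0]
ft_force: [-0.3, -0.8, -2.0]
width: 0.0392
```

Run:
```python
from h import *
s,T=tool(); im,d,W,o,P=wrist(); st(); to(.5024,.0382,.08,164)
x=np.array([.9605,-.278]); y=np.array([.278,.9605])
m=(d>0)&(P[...,2]>.031)&(P[...,2]<.041)&(np.hypot(P[...,0]-.4,P[...,1]-.06)<.13)
r=cv2.minAreaRect((P[m][:,:2]*1000).astype(np.float32)); c=np.array(r[0])/1000; print(r,"across",c@y,"near",np.percentile(P[m][:,:2]@x,[.5,2])," earlier .17663 .39621 .39722")
```

```text
t 35.9 tcp [0.503  0.036  0.1001] rpy [-1.7994e+02 -4.0000e-02  1.6393e+02] w 39.26 F [-1.2 -0.3 -1.2] q [ 27.  29. -50. 110.  27.  54.  37.]
move mm [ 1.2  2.  20.1] rot [-0.001 -0.001 -0.001]
((476.8885803222656, 45.56068420410156), (110.95696258544922, 99.42124938964844), 73.90888977050781) across 0.1763360625076294 near [0.39588236 0.39734364]  earlier .17663 .39621 .39722
```

Request:
carry_out --moves '[1.2,2,3,0,0,0,1.2,2,6,0,0,0,1.2,2,12,0,0,0,1.2,2,18,0,0,0,1.2,2,18,0,0,0]'

```text
time_s: 36.52
tcp_pos: [0.5024, 0.0391, 0.0819]
orientation: [-180.0, -0.1, 164.0]
ft_force: [-0.6, -0.1, -0.7]
width: 0.0392
```

Run:
```python
from h import *
st(); to(.5024,.0382,.07,164)
```

```text
t 36.52 tcp [0.5024 0.0391 0.0819] rpy [-1.7997e+02 -6.0000e-02  1.6398e+02] w 39.18 F [-0.6 -0.1 -0.7] q [ 26.  30. -49. 112.  29.  52.  36.]
move mm [-0.3 -0.8 11.9] rot [-0.    -0.001 -0.   ]
```

Request:
carry_out --moves '[0,-0.7,4,0,0,0,0,-0.7,8,0,0,0,0,-0.7,11,0,0,0,0,-0.7,14,0,0,0,0,-0.7,17,0,0,0]'

```text
time_s: 37.15
tcp_pos: [0.5027, 0.0386, 0.0654]
orientation: [-180.0, 0.0, 164.0]
ft_force: [0.0, 0.4, -1.3]
width: 0.0389
```

Underside is at 89.6 mm, already on the taper, with no contact. I'll continue.

Request:
carry_out --moves '[0,-0.3,2,0,0,0,0,-0.3,4,0,0,0,0,-0.3,6,0,0,0,0,-0.3,8,0,0,0,0,-0.3,10,0,0,0]'

```text
time_s: 37.78
tcp_pos: [0.5026, 0.0383, 0.0554]
orientation: [-180.0, 0.0, 164.0]
ft_force: [-0.4, -0.1, -0.2]
width: 0.0391
```

Run:
```python
from h import *
st()
```

```text
t 37.77 tcp [0.5026 0.0383 0.0554] rpy [-179.99    0.    163.97] w 39.1 F [-0.4 -0.1 -0.2] q [ 24.  32. -47. 113.  31.  49.  34.]
```

Request:
carry_out --moves '[0,0,5,0,0,0,0,0,10,0,0,0,0,0,15,0,0,0,0,0,20,0,0,0,0,0,25,0,0,0]'

```text
time_s: 38.4
tcp_pos: [0.5025, 0.0383, 0.0302]
orientation: [-180.0, -0.0, 164.0]
ft_force: [0.5, -0.4, -1.6]
width: 0.039
```

Request:
carry_out --moves '[0,0,1,0,0,0,0,0,2,0,0,0,0,0,3,0,0,0,0,0,4,0,0,0,0,0,5,0,0,0]'

```text
time_s: 39.02
tcp_pos: [0.5026, 0.0383, 0.0255]
orientation: [-180.0, 0.0, 164.0]
ft_force: [0.7, 0.2, -1.1]
width: 0.0394
```

Request:
carry_out --moves '[0,0,0.4,0,0,0,0,0,0.8,0,0,0,0,0,1.2,0,0,0,0,0,1.6,0,0,0,0,0,2,0,0,0]'

```text
time_s: 39.65
tcp_pos: [0.5026, 0.0383, 0.0237]
orientation: [-180.0, 0.0, 164.0]
ft_force: [-1.4, -0.3, 4.9]
width: 0.039
```

The upward force is 5 N at the expected height, so it's seated. I'll press 0.5 mm more and check with the cameras.

Request:
carry_out --moves '[0,0,0.3,0,0,0,0,0,0.5,0,0,0,0,0,0.5,0,0,0,0,0,0.5,0,0,0,0,0,0.5,0,0,0]'

```text
time_s: 40.28
tcp_pos: [0.5026, 0.0382, 0.0237]
orientation: [-180.0, 0.0, 164.0]
ft_force: [-3.1, -0.5, 8.8]
width: 0.039
```

Run:
```python
from h import *
st(); s,T=tool(); im,d,W,o,P=wrist(); L=(P-T[:3,3])@T[:3,:3]*1000
m=(d>0)&(abs(L[...,1])<17)&(abs(L[...,0])<21.5)&(P[...,2]>.064)&(P[...,2]<.08); print("collar top z",m.sum(),np.percentile(P[m][:,2],[5,50,95]).round(4),"outer x",L[m][:,0].max())
k=(d>0)&(abs(L[...,1])<15)&(L[...,0]>21)&(L[...,0]<32)&(P[...,2]>.052)&(P[...,2]<.069); q=P[k]; print("screw",k.sum(),q.mean(0))
c=np.array([.5012,.0385]); x=np.array([.9605,-.278]); y=np.array([.278,.9605]); print("screw in case frame",(q[:,:2].mean(0)-c)@x,(q[:,:2].mean(0)-c)@y)
r=np.hypot(P[...,0]-c[0],P[...,1]-c[1]); h=(d>0)&(r<.024)&(r>.0205)&(P[...,2]>.042)&(P[...,2]<.053); print("spacer top",h.sum(),np.median(P[h][:,2]))
for n,v in(("top",None),):
    im2,d2,P2=pts(n); z0=np.load("/tmp/top0.npz")
    for nm,(u,v) in {"timer":(320,166),"beaker":(182,159),"hexkey":(225,151)}.items():
        print(nm,"mean image diff",np.abs(im2[v-14:v+14,u-18:u+18].astype(int)-z0["im"][v-14:v+14,u-18:u+18]).mean().round(1))
st()
```

```text
t 40.27 tcp [0.5026 0.0382 0.0237] rpy [-1.7997e+02  3.0000e-02  1.6397e+02] w 39.03 F [-3.1 -0.5  8.8] q [ 22.  34. -45. 115.  34.  45.  31.]
collar top z 2274 [0.0666 0.0724 0.0766] outer x 21.491735825496903
screw 244 [0.47897937 0.04472026 0.06363833]
screw in case frame -0.023072144696964794 -0.00020277159915532404
spacer top 280 0.04678347679747877
timer mean image diff 2.8
beaker mean image diff 2.5
hexkey mean image diff 1.7
t 40.38 tcp [0.5026 0.0383 0.0236] rpy [-1.7997e+02  3.0000e-02  1.6398e+02] w 39.51 F [-3.8 -1.7  8.9] q [ 22.  34. -45. 115.  34.  45.  31.]
```

All the checks agree, so I'm handing it in with the collar still gripped.

```bash
python3 -c "
from h import *
print(hand_in()); st()"
```

```text
the job is handed in; nothing more can be done
None
the job is handed in; nothing more can be done
```

The drive unit is ready for tightening: the spacer is in the pocket, the shaft flat faces the fork, and the collar is down on the spacer. I handed the job in with the collar still gripped. The hand-in gives no verdict, so the figures below are my own measurements.

**Last checks**

| Item | Measured | Expected |
|---|---|---|
| Spacer top, right after placing | 48 mm, centred | 48 mm |
| Opening when pinched on the shaft's flat | 16 mm | 16.5 mm |
| Shaft flat direction, before the collar went on | about 163° | 164° (fork) |
| Collar top | 72.4 mm | 72 mm |
| Screw points, sideways from the fork line | -0.2 mm | within 6.5 mm |
| Upward push on the seated collar | about 9 N | none given |
| Grip opening on the collar | 39 mm | 40 mm |

The timer, beaker and hex key look unchanged in the top view. The run took about 40 s of the 70 s.

**What failed or disagreed**
- **Missed grasps:** My first two grasps of the spacer closed above it. The real finger tips are about 29 mm short of the stated TCP, so I worked from measured tip heights after that.
- **Final spacer reading:** With the collar covering most of it, the spacer's top read 46.8 mm. I put this down to edge noise.
- **Picture limit:** It was reached before the collar went on, so I checked everything after that from depth data and force readings only.

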